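# Close up the microcentrifuge

### The job

Get the microcentrifuge ready to spin: take the blue rotor cover from the bench, set it gently down over the rotor's hub so that it sits flat on the rotor, and let go. Then push the open lid from behind just past upright and take the hand away, so that it swings down by its own weight and comes to rest ajar on its lifters. Last, press the lid's front edge down, no harder than needed, until the catch snaps home, and let go; leave everything else on the bench where it stands.

Things in the scene. Friction and masses are not known exactly. Their poses are not given: they have to be found in the camera images.
- centrifuge: white microcentrifuge, fixed to the bench, 230 mm deep (x), 210 mm wide (y), flat deck 115 mm above the bench; a grey control panel stands out 25 mm more in front, 95 mm high. Origin: centre of its underside, on the rotor axis; x points from the front (panel) to the back (lid hinge), z up. In the deck is an open bowl, 140 mm across, with a rubber lip 3 mm high, and in it the rotor.
- rotor_seat (a point): point on the rotor's axis in the plane of its flat top, 68 mm above the bench and 47 mm below the deck: where the origin of the seated rotor cover belongs. The rotor is aluminium, 108 mm across, with coloured tube caps up to 3 mm high; from this point its steel hub, 10 mm across with a bevelled end, rises 13 mm.
- cover: loose blue rotor cover, 90 g: shallow cone, 96 mm across its lower rim and 18 mm high, with a black round knob on top, 28 mm across, from 18 to 42 mm above the rim. Below, a central bore 13 mm across goes over the hub. Origin: centre of the lower rim's plane, z up through the knob. It starts on the bench in front of the machine. Its turn about z does not matter.
- lid (a joint): lid angle, rad: 0 level (closed), 1.57 straight up, 1.9 leaning back on its stop, where it starts. Oil-damped hinge: past upright (below about 1.4) the lid swings down by itself in 1 to 3 s, without slamming, and comes to rest about 0.085 ajar on two sprung lifters. Latched it stays at -0.03 to 0.03; let go too early it rises back to ajar. Readings may be off by 0.01.
- lid_hinge (a point): middle of the lid's hinge line, 88 mm behind the rotor axis, 121 mm above the bench, in the plane of the lid's underside; its axes turn with the lid: x from the lid's front edge to the hinge, y along the hinge line, z out of the lid's outer face (up when closed). Lid: white slab, 200 mm wide, 22 mm thick, its front rim 190 mm from this line, 0.3 to 0.45 kg.
- lid_edge (a point): blue strip in the middle of the lid's outer face, near its front rim: 176 mm from the hinge line, 22 mm out from the plane of the underside (axes as lid_hinge). Press here to latch. While the lid stands open this face looks backwards: push on it from behind, here or a little below.
- latch_slot (a point): middle of the slot in the deck's front, at deck height, 84 mm in front of the rotor axis. Beside it two lid lifter pins stand 20 mm high; pressed on its strip the lid sinks against them until its steel loop snaps under a spring bolt in the slot, at 11 to 16 N; 1 mm lower is a hard stop. The latched height is up to 4 mm higher or lower from machine to machine and hidden: feel for it, below 22 N.
- dishes: bystander: stack of three Petri dishes with red and brown fill, 90 mm across, 48 mm high; origin at the centre of its underside.
- rack: bystander: yellow tube rack, 60 x 120 x 45 mm with caps to 52 mm; origin at the centre of its underside.
- bottle: bystander: white bottle with red cap, 60 mm across, 150 mm high; origin at the centre of its underside.
- marker: bystander: black marker pen with blue cap, lying, 130 mm long, 16 mm thick, along its x axis; origin under its middle.
Not all that is in view belongs to the job. What is meant by the cover is not yellow, and is the larger of those in its own colour.

How it is judged:
On the way, in this order (a step that is already met when the one before it is completed fails the run):
1. the rotor cover sits flat on the rotor, over the hub, and has been let go, the lid still open (horizontal distance between cover and rotor_seat below 0.004 m and z of cover in the frame of rotor_seat below 0.003 m and angle between cover's own z axis and vertical below 0.05 rad and contact force between the fingers and cover below 0.05 N and value of joint lid above 1.5 rad), for 0.2 s.
2. the lid, pushed past upright, swings down by itself without the robot touching it (value of joint lid between 0.15 and 0.9 rad and velocity of joint lid below -0.1 rad/s and contact force between each of the arm, the fingers and lid below 0.05 N), for 0.1 s.
3. the lid has been pressed down and its catch has snapped home (value of joint lid below 0.04 rad), for 0.2 s.
At the end, for the whole second after the job is handed in: The lid is latched (reads below 0.04 rad, at rest, with nothing holding it) and under it the rotor cover sits flat on the rotor: within 4 mm of the rotor axis, no more than 3 mm above its seat, tilted less than 0.05 rad (value of joint lid below 0.04 rad and velocity of joint lid between -0.05 and 0.05 rad/s and horizontal distance between cover and rotor_seat below 0.004 m and z of cover in the frame of rotor_seat below 0.003 m and angle between cover's own z axis and vertical below 0.05 rad); the robot touches nothing.
It fails at once if the lid is pushed or pressed with more than 22 N (contact force between any of the arm, the fingers and lid above 22 N).
It fails at once if the robot touches the lid while it swings down (between 1.0 and 0.15 rad) instead of letting it fall by itself (value of joint lid between 0.15 and 1 rad and contact force between any of the arm, the fingers and lid above 0.2 N).
It fails at once if the rotor cover is pressed or dropped on the centrifuge with more than 40 N (contact force between cover and centrifuge above 40 N).
It fails at once if a bystander is shifted by more than 25 mm or tipped (distance of any of dishes, rack, bottle, marker from where it was at the start of the episode above 0.025 m or angle between any of bottle, dishes, rack's own z axis and vertical above 0.4 rad).
It also fails if it takes over 72 s, if anything falls off the work surface, if the arm or the gripper's body presses on something with over 40 N, if the wrist force passes 120 N, or if a joint passes its speed limit or range.

### The arm

A 6-joint arm with a two-finger parallel gripper is mounted at the origin on the work surface. World frame = base frame: x ahead of the robot, y to its left, z up, the work surface at z = 0. Lengths are in m, angles in rad, forces in N, time in s.
With the tool pointing down it reaches from about 0.375 to 0.9 m from the base axis. Payload 3.1 kg.
Tool frame: the origin (TCP) lies on the centre line of the jaws, within the pads' length; the fingertips stand 14 mm ahead of it and the grasp point (between the pads) lies 5 mm behind it (bot.nose_length is the distance from the TCP to the fingertips, in m); x points along the fingers, y is the direction in which the jaws open and shut, and the axes are right-handed (so a half turn about x gives the same grasp; the last joint's range is limited). The gripper opens to 87 mm and grips with 3 to 60 N. Pads are 19 mm wide; open, the fingers measure 117 mm over their backs; the gripper's body (75 mm by 190 mm) begins 51 mm behind the grasp point.
Start: joints at [-1.399, 0.527, 1.433, -0, 1.181, -0.178], TCP at [0.215, -0.587, 0.237] pointing down, gripper open.
Joint ranges: [-3.08, 3.08], [-0.75, 2.2], [0.22, 2.44], [-1.43, 4.57], [0, 2.65], [-2.85, 2.85]. Speed limits (rad/s): [2.79, 2.79, 3.14, 3.14, 3.14, 3.14].

### API

Orientations are given as [roll, pitch, yaw] about the fixed x, y, z axes, in that order (R = Rz(yaw) Ry(pitch) Rx(roll)).
In Python, from rig import bot gives the robot as it stands. The module is installed in compiled form; this text tells all that it offers.
- The arm moves only by the tool send_rows, never from a script. Its argument "increments" is one flat list of numbers, 5 for each row, row after row: the shift along the tool's x, y, z in m, then the turn about the tool's x in degrees, then the opening, from 0 (shut) to 1 (fully open). A call has 1 to 20 rows; each row shifts and turns the pose as measured when the row begins, along the tool's axes as they then stand; what a row does not reach is not made up. A row lasts 1/8 s, in which the tool goes at most 62.5 mm and 10.7 degrees, less where a joint would pass 70% of its speed; a pose out of reach is approached as far as the arm can. A call is refused whole if a number of a shift passes 0.0625 or a number of a turn 10.7, either way. A call with a gripper value outside its range is refused whole. The fingers move at their own pace and stop on an object; "force" is the grip in N (left out, the last holds). Time passes only in rows, so rows that do not move let the fingers close. It gives the time, the measured TCP pose, the force and the opening at its end, in the units of the state.
- bot.get_state(): the state, without advancing time (a new reading comes with each control period).
- bot.get_image(name): name is "side" or "top"; returns a dict with "color" (480x640x3 uint8, red, green, blue), "fov_y" (degrees; the focal length in pixels is half the picture's height over the tangent of half this angle, whatever the lens; pixels are square), "cx", "cy" (the principal point, pixels), "distortion" ([k1, k2, p1, p2, k3] as OpenCV has them; the pictures are not rectified), "R" (3x3) and "t" (3): a world point X has camera coordinates R X + t. Camera axes: x right, y down, z forward; pixel columns grow to the right and rows downward; lengths in m; the calibration is good to about 2 mm. A picture is of the moment at which its call begins. There is no depth.
- bot.job_done(): hands the job in, once; it reports no verdict.
Trained networks look in a picture, given as the dict that the camera call returned (one of the last four; its "shot" number tells which), for a name from the list of things; names that differ only in an ending like _2 or _b are one class to them, and where a whole thing is asked for, a point or a joint stands for the part that bears it (a point fixed in the world has none). Each returns a list of dicts, best first, with "conf" (0 to 1); they miss things now and then, are a little off and sometimes report something else, mostly with a low value. They report only what shows in the picture. A call takes as long as a camera call. They do not tell look-alikes from the thing itself.
- bot.recognise(target, picture): "at" ([column, row] in pixels, amid what is visible of it).
The state is a dict: "time": time; "joints": joint angles; "dq": joint speeds; "joint_torque": joint torques, N m; "position": TCP position; "eef_rot": TCP orientation; "contact_force": force on the tool from outside, world axes, zero at the start; "wrist_torque": the same for the moment, N m; "gripper_width": finger opening in m.
Only numpy, scipy, OpenCV 4.12 (cv2) and the standard library are available. Lean on these libraries where they do the work, as an engineer would, in place of code of your own. Each camera call takes 0.05 s, during which the arm holds its last target. There are 200 camera calls.

## Working session

There is one attempt and no reset: what is moved stays moved. The work goes in short steps, Python scripts to look and compute and a tool call to move; the robot and the scene stay as the last step left them, time stands still between calls to the robot, and variables do not carry over. Pictures are saved under pics/ and viewed, about 8 in all and at most 12, crops included, and the job is handed in when it is done.

Besides the shell and the picture viewer there is one more tool, called after "Call:" as name(argument=value, ...) on one line, values as JSON. send_rows: Moves the arm, as the interface text tells. Its arguments: {"type":"object","properties":{"increments":{"type":"array","items":{"type":"number"}},"force":{"type":"number"}},"required":["increments"]}

```bash
mkdir -p pics; cat > h.py <<'E'
import numpy as np,cv2
from rig import bot
def K(p):
    f=240/np.tan(np.radians(p["fov_y"])/2)
    return np.array([[f,0,p["cx"]],[0,f,p["cy"]],[0,0,1.]])
def onz(p,uv,z):
    """pixel -> world point on plane z"""
    u=cv2.undistortPoints(np.array([[uv]],float),K(p),np.array(p["distortion"])).ravel()
    R=np.array(p["R"]);t=np.array(p["t"]);c=-R.T@t;d=R.T@np.array([u[0],u[1],1])
    return c+d*(z-c[2])/d[2]
def proj(p,X):
    return cv2.projectPoints(np.array(X,float).reshape(-1,1,3),cv2.Rodrigues(np.array(p["R"]))[0],np.array(p["t"],float),K(p),np.array(p["distortion"]))[0].reshape(-1,2)
def save(p,n): cv2.imwrite("pics/"+n,p["color"][:,:,::-1])
E
python3 - <<'E'
from h import *
print(bot.get_state())
for n in("top","side"):
    p=bot.get_image(n);save(p,n+"0.png")
    print(n,p["fov_y"],p["cx"],p["cy"],p["distortion"],-np.array(p["R"]).T@p["t"],np.array(p["R"]).round(3).tolist())
    for k in["cover","centrifuge","rotor_seat","lid_edge","lid_hinge","latch_slot","lid","dishes","rack","bottle","marker"]:
        print(k,[(np.round(d["at"]).tolist(),round(d["conf"],2)) for d in bot.recognise(k,p)[:4]])
E
```

```text
{'time': 0.0, 'joints': array([-1.39851005e+00,  5.28443416e-01,  1.43390668e+00, -2.65537190e-05,
        1.18139428e+00, -1.78509587e-01]), 'dq': array([-0.00068566,  0.00037294, -0.00035755,  0.00045955, -0.0014835 ,
        0.00012399]), 'joint_torque': array([ 1.69948435e-03, -4.40033126e+01, -1.76592082e+01,  6.35267654e-02,
        5.81874687e-02, -1.77585516e-04]), 'position': array([ 0.21467053, -0.58622477,  0.23558419]), 'eef_rot': array([-1.73789968,  1.56864447,  1.75449895]), 'contact_force': array([-0.20633699, -0.34628127,  0.69996052]), 'wrist_torque': array([-0.02108298, -0.03013128, -0.03180392]), 'gripper_width': 0.08683184865690267}
top 48.21625500976594 315.04785722639025 238.0166075623676 [-0.14387164  0.          0.          0.          0.        ] [ 0.29326114 -0.01930053  1.36725378] [[0.008, -1.0, -0.007], [-0.987, -0.007, -0.159], [0.159, 0.008, -0.987]]
cover [([411.0, 309.0], 0.92), ([421.0, 249.0], 0.91), ([412.0, 196.0], 0.74)]
centrifuge [([280.0, 232.0], 0.96)]
rotor_seat [([282.0, 232.0], 0.94)]
lid_edge [([233.0, 236.0], 0.8)]
lid_hinge [([231.0, 2
[... 199 characters left out ...]
79.0], 0.92), ([487.0, 199.0], 0.22)]
bottle [([177.0, 173.0], 0.7)]
marker [([485.0, 203.0], 0.52), ([231.0, 237.0], 0.21)]
side 46.84459056103845 310.8125474920909 235.81695674958272 [-0.00308195  0.          0.          0.          0.        ] [ 0.21460075 -1.03207629  1.22243414] [[0.955, -0.295, 0.0], [-0.215, -0.696, -0.685], [0.203, 0.655, -0.728]]
cover [([327.0, 334.0], 0.88), ([369.0, 314.0], 0.87)]
centrifuge [([292.0, 210.0], 0.94)]
rotor_seat []
lid_edge [([274.0, 166.0], 0.77)]
lid_hinge [([274.0, 166.0], 0.96)]
latch_slot [([295.0, 210.0], 0.58)]
lid [([280.0, 167.0], 0.56)]
dishes []
rack [([323.0, 398.0], 0.68)]
bottle [([321.0, 158.0], 0.65)]
marker [([404.0, 376.0], 0.74)]
```

View pics/top0.png

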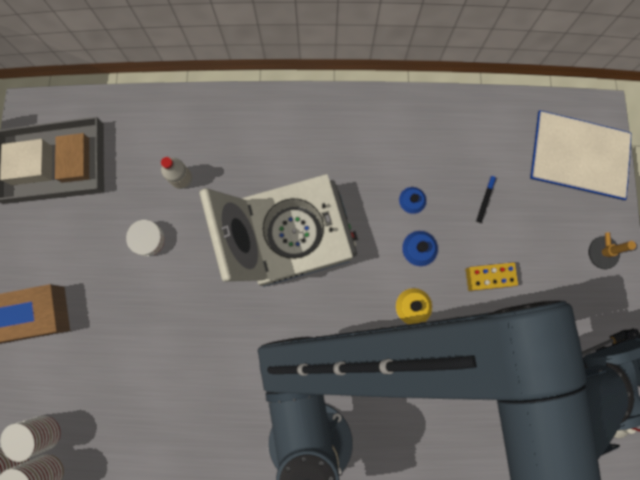

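View pics/side0.png

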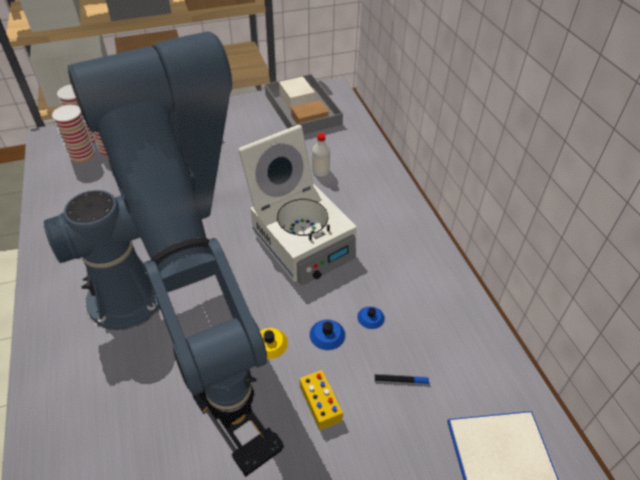

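The top view shows the large blue cover at (421,249), the small blue decoy at (412,199) and the yellow one at (413,306). The machine is at about (290,230), its panel pointing right (-y) and its lid leaning back to the left. The side view agrees, with the cover at (327,334). Next I'll fit the cover and machine poses and check them with an overlay.

```bash
cat > fit.py <<'E'
from h import *
from scipy.optimize import least_squares
def ring(c,r,z,n=60):
    a=np.linspace(0,2*np.pi,n);return np.c_[c[0]+r*np.cos(a),c[1]+r*np.sin(a),np.full(n,z)]
def bluemask(p,uv,r=32):
    h=cv2.cvtColor(p["color"],cv2.COLOR_RGB2HSV);m=((h[...,0]>100)&(h[...,0]<130)&(h[...,1]>150)).astype(np.uint8)
    n,l,s,c=cv2.connectedComponentsWithStats(m)
    i=1+np.argmin(np.linalg.norm(c[1:]-uv,axis=1)+1e3*(s[1:,4]<100));q=np.argwhere(l==i)[:,::-1]
    hull=cv2.convexHull(q.astype(np.int32));M=np.zeros(m.shape,np.uint8);cv2.fillConvexPoly(M,hull,1);return M
def covermask(p,c,z0=0):
    P=np.r_[ring(c,.048,z0),ring(c,.014,z0+.018)]
    hull=cv2.convexHull(proj(p,P).astype(np.float32));M=np.zeros(p["color"].shape[:2],np.uint8);cv2.fillConvexPoly(M,np.round(hull*16).astype(np.int32),1,shift=4);return M
cen=lambda M:np.argwhere(M)[:,::-1].mean(0)
E
python3 - <<'E'
from fit import *
T=bot.get_image("top");S=bot.get_image("side")
for p,uv in((T,(421,249)),(S,(327,334))):
    b=bluemask(p,uv);c=onz(p,uv,.01)[:2]
    for _ in range(5):
        c=c+(onz(p,cen(b),.01)-onz(p,cen(covermask(p,c)),.01))[:2]
    print("cover",c,b.sum(),covermask(p,c).sum())
for uv in((332,177),(354,257)): print(uv,onz(T,uv,.115))
print("rotor",onz(T,(294,231),.068), onz(T,(293,229),.115))
def z4(p,x,y,w,h,n,k=4):
    cv2.imwrite("pics/"+n,cv2.resize(p["color"][y:y+h,x:x+w,::-1],None,fx=k,fy=k,interpolation=cv2.INTER_CUBIC))
z4(T,190,150,200,150,"t1.png");z4(S,230,110,160,190,"s1.png",3)
E
```

```text
cover [ 0.48881228 -0.27813524] 868 1115
cover [ 0.49117007 -0.28001318] 805 964
(332, 177) [ 0.64413684 -0.04873195  0.115     ]
(354, 257) [ 0.45008621 -0.10096368  0.115     ]
rotor [0.51941406 0.04333136 0.068     ] [0.51603459 0.0435084  0.115     ]
```

View pics/t1.png

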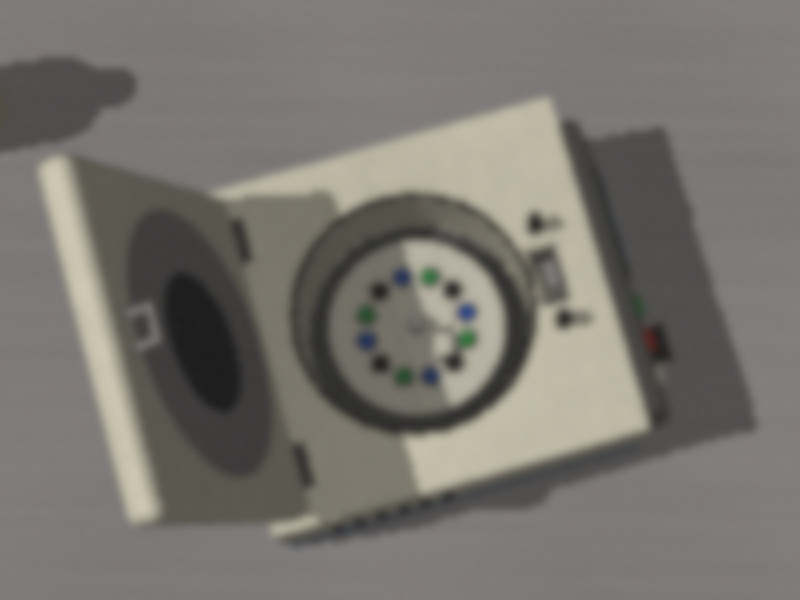

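View pics/s1.png

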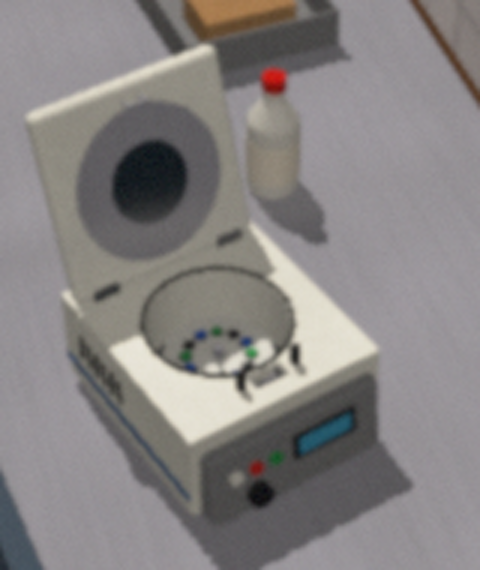

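```bash
python3 - <<'E'
from fit import *
T=bot.get_image("top");S=bot.get_image("side")
f=lambda L,a,b,k:[((x/k+a,y/k+b),m,w) for (x,y),m,w in L]
LT=f([((551,96),(-.115,-.105,.115),.5),((652,431),(-.115,.105,.115),.5),((270,532),(.115,.105,.115),.3),((548,275),(-.084,0,.115),1),((416.3,326.5),(0,0,.071),2)],190,150,4)
LS=f([((380,350),(-.115,-.105,.115),.5),((190,442),(-.115,.105,.115),.5),((64,295),(.115,.105,.115),.3),((268,376),(-.084,0,.115),1)],230,110,3)
def w(v,m):
    c,s=np.cos(v[2]),np.sin(v[2]);return np.array([v[0]+c*m[0]-s*m[1],v[1]+s*m[0]+c*m[1],m[2]])
def res(v,L,p): return np.concatenate([ (proj(p,w(v,m))[0]-uv)*k for uv,m,k in L])
for n,g in(("T",lambda v:res(v,LT,T)),("S",lambda v:res(v,LS,S)),("both",lambda v:np.r_[res(v,LT,T),res(v,LS,S)])):
    s=least_squares(g,[.52,.043,np.radians(105)]);print(n,s.x,np.degrees(s.x[2]),s.fun.round(1))
v=s.x;np.save("mach.npy",v)
print("rotor by caps",onz(T,LT[-1][0],.071))
for k in ("dishes","bottle","rack"):
  for p,n in((T,"T"),(S,"S")):
    r=bot.recognise(k,p)
    if r: print(k,n,onz(p,r[0]["at"],{"dishes":.04,"bottle":.1,"rack":.03}[k]).round(3))
th=1.9
print("lid_edge",w(v,(.088-.176*np.cos(th)+.022*np.sin(th),0,.121+.176*np.sin(th)+.022*np.cos(th))))
E
```

```text
T [0.51747723 0.04300118 1.85575861] 106.3271361286911 [-0.1  0.2 -0.4 -0.2  0.1  0.4  0.2  0.1 -0.  -0.1]
S [0.52288024 0.03966367 1.85296158] 106.1668779313526 [ 0.1  0.1 -0.1  0.4 -0.2 -0.2  0.1 -0.2]
both [0.51816304 0.04245455 1.865288  ] 106.87313023009422 [-0.3 -0.1 -0.1 -0.6  0.4  0.4  0.4 -0.5  0.4 -0.7 -0.8 -0.3 -0.8  0.2
 -0.8 -0.1 -1.5 -0.7]
rotor by caps [0.51733628 0.04298055 0.071     ]
dishes T [0.505 0.428 0.04 ]
dishes S [0.508 0.14  0.04 ]
bottle T [0.663 0.337 0.1  ]
bottle S [0.66  0.305 0.1  ]
rack T [ 0.411 -0.454  0.03 ]
rack S [ 0.415 -0.462  0.03 ]
lid_edge [0.47006295 0.20103794 0.28043644]
```

```bash
cat >> h.py <<'E'
from scipy.spatial.transform import Rotation as Ro
def goto(X,yaw=None):
    """print tool-axes shift to world X; yaw: wanted direction of jaw axis (deg, mod 180)"""
    s=bot.get_state();R=Ro.from_euler("xyz",s["eef_rot"]).as_matrix();d=R.T@(np.array(X)-s["position"])
    a=np.degrees(np.arctan2(R[1,1],R[0,1]))
    print("t",round(s["time"],2),"pos",s["position"].round(4),"jaw",round(a,1),"d mm",(1e3*d).round(1),"F",s["contact_force"].round(2),"w",round(s["gripper_width"],4),"q6",round(s["joints"][5],2),"Rx",R[:,0].round(3))
    if yaw is not None:
        e=(yaw-a+90)%180-90; print("turn",round(-e,1),"y,z after turn",1e3*(Ro.from_euler("x",-e,degrees=True).as_matrix().T@d).round(4))
E
python3 -c "
from h import *
goto([.489,-.278,.15],16.5)"
```

```text
t 1.7 pos [ 0.2148 -0.5869  0.2365] jaw -69.9 d mm [  86.5 -195.9 -363.7] F [0.87 0.16 0.22] w 0.0869 q6 -0.18 Rx [-0.  0. -1.]
turn -86.4 y,z after turn [  86.5  350.6 -218.3]
```

Call:
send_rows(increments=[0, 0, 0, -9.6, 1, 0, 0, 0, -9.6, 1, 0, 0, 0, -9.6, 1, 0, 0, 0, -9.6, 1, 0, 0, 0, -9.6, 1, 0, 0, 0, -9.6, 1, 0, 0, 0, -9.6, 1, 0, 0, 0, -9.6, 1, 0, 0, 0, -9.6, 1])

```text
time: 2.82
position: [0.2148, -0.5869, 0.2365]
eef_rot: [2.342, 1.571, 1.109]
contact_force: [0.5, -0.6, -0.4]
gripper_width: 0.0869
```

```bash
python3 -c "
from h import *
goto([.489,-.278,.15],16.5)"
```

```text
t 2.83 pos [ 0.2148 -0.5869  0.2365] jaw 19.4 d mm [  86.6  361.1 -200.4] F [ 0.5  -0.57 -0.42] w 0.0869 q6 -1.74 Rx [ 0.  0. -1.]
turn 2.9 y,z after turn [  86.6  350.6 -218.3]
```

Call:
send_rows(increments=[0, 0.051, -0.03, 0, 1, 0, 0.051, -0.03, 0, 1, 0, 0.051, -0.03, 0, 1, 0.01, 0.051, -0.03, 0, 1, 0.02, 0.051, -0.03, 0, 1, 0.03, 0.051, -0.03, 0, 1, 0.025, 0.05, -0.02, 0, 1, 0, 0, 0, 0, 1, 0, 0, 0, 0, 1])

```text
time: 3.95
position: [0.49, -0.2811, 0.153]
eef_rot: [0.16, 1.559, -1.074]
contact_force: [-0.7, 0.6, 0.1]
gripper_width: 0.0873
```

```bash
python3 - <<'E'
from fit import *
T=bot.get_image("top");S=bot.get_image("side")
goto([.489,-.278,.035],16.5)
a=T["color"][190:310,340:500,::-1];b=S["color"][240:360,240:400,::-1]
cv2.imwrite("pics/2.png",cv2.resize(np.hstack([a,b]),None,fx=2.5,fy=2.5,interpolation=cv2.INTER_CUBIC))
p=bot.get_state()["position"];tip=[p[0],p[1],p[2]-.014]
print(proj(T,tip),proj(S,tip))
E
```

```text
t 4.05 pos [ 0.4895 -0.2817  0.1533] jaw 19.2 d mm [118.2   0.5  -5. ] F [ 0.38 -0.16 -0.49] w 0.087 q6 -1.05 Rx [ 0.006 -0.01  -1.   ]
turn 2.7 y,z after turn [118.2   0.3  -5. ]
[[431.96319833 239.34902981]] [[327.61572474 302.64389729]]
```

View pics/2.png

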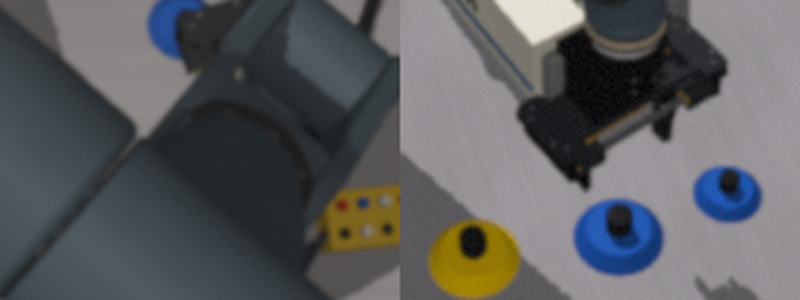

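The side view shows the jaws straddling the large blue cover, with the fingertips at about (314,314) and (344,295). That agrees with the projected tip position. I'm going down to grasp.

Call:
send_rows(increments=[0.03, 0, -0.001, 0, 1, 0.03, 0, -0.001, 0, 1, 0.025, 0, 0, 0, 1, 0.016, 0, 0, 0, 1, 0, 0, 0, 0, 1, 0, 0, 0, 0, 1], force=20)

```text
time: 4.8
position: [0.4888, -0.2915, 0.0554]
eef_rot: [0.328, 1.546, -0.921]
contact_force: [-0.1, -0.2, 0.2]
gripper_width: 0.087
```

```bash
python3 -c "
from h import *
goto([.49,-.279,.036],16.5)"
```

```text
t 4.8 pos [ 0.4888 -0.2915  0.0554] jaw 18.5 d mm [ 19.2   5.  -11.9] F [-0.12 -0.16  0.24] w 0.087 q6 -1.05 Rx [ 0.015 -0.02  -1.   ]
turn 2.0 y,z after turn [ 19.2   4.6 -12.1]
```

Call:
send_rows(increments=[0, 0.003, -0.006, 0, 1, 0.003, 0.002, -0.006, 0, 1, 0.005, 0, 0, 0, 1, 0.005, 0, 0, 0, 1, 0.005, 0, 0, 0, 1, 0, 0, 0, 0, 1])

```text
time: 5.55
position: [0.4912, -0.2783, 0.0379]
eef_rot: [0.354, 1.542, -0.894]
contact_force: [-0.7, 0.7, 0.4]
gripper_width: 0.0871
```

```bash
python3 -c "
from h import *
goto([.49,-.279,.036],16.5)"
```

```text
t 5.55 pos [ 0.4912 -0.2783  0.0379] jaw 18.5 d mm [ 1.9 -1.4  0.2] F [-0.66  0.72  0.44] w 0.0871 q6 -1.03 Rx [ 0.018 -0.022 -1.   ]
turn 2.0 y,z after turn [ 1.9 -1.4  0.3]
```

Call:
send_rows(increments=[0.001, -0.001, 0, 0, 0.5, 0, 0, 0, 0, 0.25, 0, 0, 0, 0, 0.1, 0, 0, 0, 0, 0.1, 0, 0, 0, 0, 0.1, 0, 0, 0, 0, 0.1, 0, 0, 0, 0, 0.1], force=20)

```text
time: 6.42
position: [0.4904, -0.2792, 0.0371]
eef_rot: [0.36, 1.542, -0.888]
contact_force: [0.0, 1.0, -1.0]
gripper_width: 0.0274
```

```bash
python3 -c "
from h import *
goto([.49,-.279,.036],16.5)"
```

```text
t 6.42 pos [ 0.4904 -0.2792  0.0371] jaw 18.5 d mm [ 1.1 -0.4 -0.3] F [ 0.02  0.97 -0.98] w 0.0274 q6 -1.03 Rx [ 0.018 -0.023 -1.   ]
turn 2.0 y,z after turn [ 1.1 -0.4 -0.3]
```

Call:
send_rows(increments=[-0.01, 0, 0, 0, 0.1, -0.025, 0, 0, 0, 0.1, -0.03, 0, 0, 0, 0.1, -0.03, 0, 0, 0, 0.1, -0.03, 0, 0, 0, 0.1, -0.03, 0, 0, 0, 0.1, 0, 0, 0, 0, 0.1, 0, 0, 0, 0, 0.1])

```text
time: 7.42
position: [0.4861, -0.2742, 0.1987]
eef_rot: [0.349, 1.544, -0.899]
contact_force: [0.8, 0.0, -0.6]
gripper_width: 0.0278
```

```bash
python3 -c "
from h import *
goto([.519,.042,.2],16.5)"
```

```text
t 7.42 pos [ 0.4861 -0.2742  0.1987] jaw 18.5 d mm [  -7.5  131.5 -289.4] F [ 0.84  0.03 -0.61] w 0.0278 q6 -1.03 Rx [ 0.017 -0.021 -1.   ]
turn 2.0 y,z after turn [  -7.5  121.4 -293.8]
```

Call:
send_rows(increments=[0, 0.007, -0.015, 0, 0.1, 0, 0.013, -0.029, 0, 0.1, -0.001, 0.013, -0.029, 0, 0.1, -0.001, 0.013, -0.029, 0, 0.1, -0.001, 0.013, -0.029, 0, 0.1, -0.001, 0.013, -0.029, 0, 0.1, -0.001, 0.013, -0.029, 0.5, 0.1, -0.001, 0.013, -0.029, 0.5, 0.1, -0.001, 0.013, -0.029, 0.5, 0.1, -0.001, 0.012, -0.025, 0.5, 0.1, 0, 0.006, -0.015, 0, 0.1, 0, 0, 0, 0, 0.1, 0, 0, 0, 0, 0.1])

```text
time: 9.05
position: [0.5076, 0.0615, 0.1877]
eef_rot: [-1.49, 1.553, -2.772]
contact_force: [-0.7, 0.5, -1.9]
gripper_width: 0.0272
```

```bash
python3 - <<'E'
from fit import *
T=bot.get_image("top");S=bot.get_image("side")
goto([.519,.042,.2],16.5)
a=T["color"][150:300,190:390,::-1];b=S["color"][110:260,220:420,::-1]
cv2.imwrite("pics/3.png",cv2.resize(np.hstack([a,b]),None,fx=2,fy=2,interpolation=cv2.INTER_CUBIC))
for p in(T,S): print([(r["at"],r["conf"]) for r in bot.recognise("cover",p)])
p=bot.get_state()["position"];print(proj(T,p-[0,0,.037]),proj(S,p-[0,0,.037]))
E
```

```text
t 9.15 pos [0.5078 0.0612 0.1879] jaw 16.5 d mm [-12.1   5.1  21.6] F [ 1.47  0.46 -0.07] w 0.0274 q6 -0.38 Rx [-0.016 -0.006 -1.   ]
turn -0.0 y,z after turn [-12.1   5.1  21.6]
[([414.4, 198.7], 0.68), ([411.6, 307.4], 0.65)]
[([268.9, 343.0], 0.63), ([300.2, 204.8], 0.62), ([368.4, 317.3], 0.6)]
[[284.60544385 229.59360906]] [[295.51042264 203.94559394]]
```

View pics/3.png

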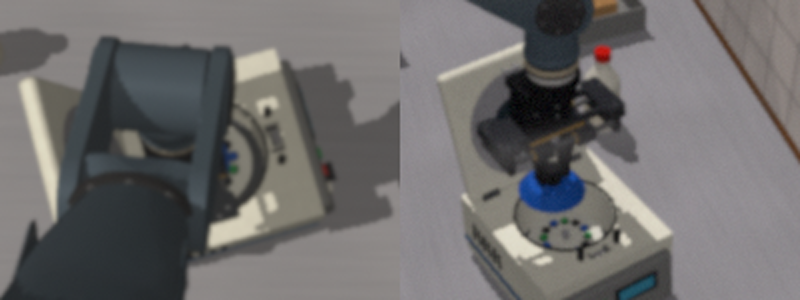

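The side view shows the cover held above the bowl, blue rim at about (295,204), with the rotor caps visible at about (303,226). The last move overshot about 22 mm towards the lid, so I'm correcting that.

Call:
send_rows(increments=[-0.003, 0.001, 0.006, 0, 0.1, -0.003, 0.001, 0.006, 0, 0.1, -0.003, 0.001, 0.005, 0, 0.1, -0.001, 0, 0.001, 0, 0.1, 0, 0, 0, 0, 0.1, 0, 0, 0, 0, 0.1])

```text
time: 10.0
position: [0.5174, 0.0418, 0.1993]
eef_rot: [-1.416, 1.555, -2.702]
contact_force: [-0.6, -1.1, -1.4]
gripper_width: 0.0273
```

```bash
python3 - <<'E'
from fit import *
S=bot.get_image("side")
goto([.5185,.0425,.2],16.5)
st=bot.get_state();p=st["position"]
# cover in side view now
b=bluemask(S,proj(S,p-[0,0,.03])[0]);z0=p[2]-.0371;c=p[:2].copy()
for _ in range(6):
    c=c+(onz(S,cen(b),z0+.01)-onz(S,cen(covermask(S,c,z0)),z0+.01))[:2]
print("cover side at z0",z0,c,"vs TCP",p[:2],b.sum(),covermask(S,c,z0).sum())
im=cv2.resize(S["color"][170:270,240:370,::-1],None,fx=6,fy=6,interpolation=cv2.INTER_CUBIC)
for v,col in(((.5185,.0425),(0,255,0)),((.5229,.0397),(0,0,255))):
    for r,z in((.070,.118),(.054,.068)):
        q=(proj(S,ring(v,r,z))-[240,170]+.5)*6
        cv2.polylines(im,[q.astype(np.int32)],True,col,1)
    q=(proj(S,[[*v,.081]])-[240,170]+.5)*6;cv2.circle(im,tuple(int(x) for x in q[0]),4,col,1)
cv2.imwrite("pics/4.png",im)
E
```

```text
t 10.05 pos [0.5174 0.0418 0.1993] jaw 16.3 d mm [-0.7  1.2 -0.3] F [-0.06 -0.62  0.05] w 0.0276 q6 -0.41 Rx [-0.014 -0.007 -1.   ]
turn -0.2 y,z after turn [-0.7  1.2 -0.3]
cover side at z0 0.16220068706651228 [0.51670548 0.04022822] vs TCP [0.51739008 0.04184462] 547 694
```

View pics/4.png

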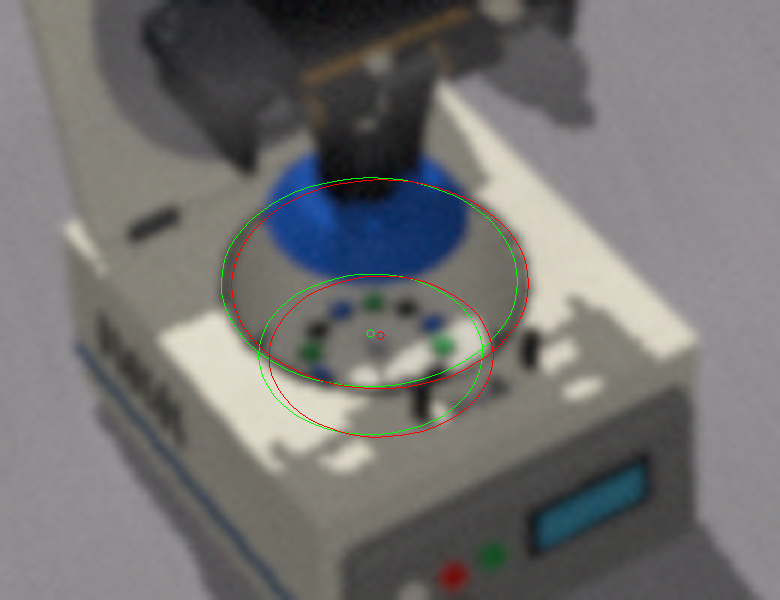

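```bash
python3 - <<'E'
from fit import *
S=bot.get_image("side")
r=onz(S,(377.2/6+239.5,349.7/6+169.5),.071);print("rotor side",r,"TCP target",r[:2]+[.0007,.0016])
goto([.519,.042,.15],16.5)
E
```

```text
rotor side [0.52122591 0.04071843 0.071     ] TCP target [0.52192591 0.04231843]
t 10.1 pos [0.5173 0.0419 0.1993] jaw 16.3 d mm [49.2  2.4  0.2] F [-0.65  0.17 -1.87] w 0.0276 q6 -0.41 Rx [-0.014 -0.007 -1.   ]
turn -0.2 y,z after turn [49.2  2.4  0.3]
```

Call:
send_rows(increments=[0.005, 0.001, 0, 0, 0.1, 0.012, 0.001, 0, 0, 0.1, 0.014, 0.001, 0, 0, 0.1, 0.014, 0.001, 0, 0, 0.1, 0.014, 0, 0, 0, 0.1, 0.008, 0, 0, 0, 0.1, 0, 0, 0, 0, 0.1, 0, 0, 0, 0, 0.1])

```text
time: 11.1
position: [0.5195, 0.043, 0.1259]
eef_rot: [-1.518, 1.552, -2.803]
contact_force: [-0.1, 0.8, -0.9]
gripper_width: 0.0276
```

```bash
python3 -c "
from h import *
goto([.5204,.0421,.105],16.5)"
```

```text
t 11.1 pos [0.5195 0.043  0.1259] jaw 16.4 d mm [20.9  1.   1.1] F [-0.07  0.75 -0.91] w 0.0276 q6 -0.4 Rx [-0.017 -0.006 -1.   ]
turn -0.1 y,z after turn [20.9  1.   1.1]
```

Call:
send_rows(increments=[0.002, 0.001, 0.001, 0, 0.1, 0.003, 0, 0, 0, 0.1, 0.003, 0, 0, 0, 0.1, 0.002, 0, 0, 0, 0.1, 0, 0, 0, 0, 0.1])

```text
time: 11.72
position: [0.5216, 0.0421, 0.1164]
eef_rot: [-1.433, 1.555, -2.718]
contact_force: [0.1, 0.2, -1.6]
gripper_width: 0.0274
```

```bash
python3 -c "
from h import *
goto([.521,.042,.105],16.5)"
```

```text
t 11.72 pos [0.5216 0.0421 0.1164] jaw 16.4 d mm [11.4 -0.4 -0. ] F [ 0.11  0.17 -1.65] w 0.0274 q6 -0.41 Rx [-0.014 -0.007 -1.   ]
turn -0.1 y,z after turn [11.4 -0.4 -0.1]
```

Call:
send_rows(increments=[0.002, 0, 0, 0, 0.1, 0.002, 0, 0, 0, 0.1, 0.002, 0, 0, 0, 0.1, 0, 0, 0, 0, 0.1])

```text
time: 12.22
position: [0.5215, 0.0421, 0.11]
eef_rot: [-1.432, 1.555, -2.717]
contact_force: [0.7, 0.2, -0.9]
gripper_width: 0.0274
```

```bash
python3 -c "
from h import *
goto([.521,.042,.105],16.5)"
```

```text
t 12.22 pos [0.5215 0.0421 0.11  ] jaw 16.4 d mm [ 5.  -0.4 -0. ] F [ 0.74  0.2  -0.9 ] w 0.0274 q6 -0.41 Rx [-0.014 -0.006 -1.   ]
turn -0.1 y,z after turn [ 5.  -0.4 -0. ]
```

Call:
send_rows(increments=[0.0015, 0, 0, 0, 0.1, 0.0015, 0, 0, 0, 0.1, 0.001, 0, 0, 0, 0.1, 0.001, 0, 0, 0, 0.1])

```text
time: 12.72
position: [0.5212, 0.0425, 0.1057]
eef_rot: [-1.469, 1.555, -2.754]
contact_force: [-2.3, 0.7, 6.4]
gripper_width: 0.0274
```

```bash
python3 -c "
from h import *
goto([.521,.042,.105],16.5)"
```

```text
t 12.72 pos [0.5212 0.0425 0.1057] jaw 16.4 d mm [ 0.7 -0.3  0.4] F [-2.31  0.72  6.41] w 0.0274 q6 -0.41 Rx [-0.014 -0.006 -1.   ]
turn -0.1 y,z after turn [ 0.7 -0.3  0.4]
```

Call:
send_rows(increments=[0, 0, 0, 0, 0.4, 0, 0, 0, 0, 0.6, 0, 0, 0, 0, 0.6, 0, 0, 0, 0, 0.6, -0.01, 0, 0, 0, 0.6, -0.02, 0, 0, 0, 0.6, -0.03, 0, 0, 0, 0.6, -0.035, 0, 0, 0, 0.6, -0.04, 0, 0, 0, 0.6, -0.04, 0, 0, 0, 0.6, -0.04, 0, 0, 0, 0.6, -0.02, 0, 0, 0, 0.6, 0, 0, 0, 0, 0.6])

```text
time: 14.35
position: [0.5243, 0.0439, 0.3532]
eef_rot: [-1.227, 1.559, -2.512]
contact_force: [0.1, 0.3, -0.4]
gripper_width: 0.0519
```

```bash
python3 - <<'E'
from fit import *
S=bot.get_image("side");goto([.47,.25,.35],16.5)
im=cv2.resize(S["color"][150:270,230:390,::-1],None,fx=4,fy=4,interpolation=cv2.INTER_CUBIC)
q=(proj(S,ring((.5212,.0407),.048,.068))-[230,150]+.5)*4
cv2.polylines(im,[q.astype(np.int32)],True,(0,255,0),1)
b=bluemask(S,proj(S,[[.5212,.0407,.08]])[0],);c=np.array([.5212,.0407])
for _ in range(6): c=c+(onz(S,cen(b),.078)-onz(S,cen(covermask(S,c,.068)),.078))[:2]
print(c,b.sum())
cv2.imwrite("pics/5.png",im)
E
```

```text
t 14.4 pos [0.5237 0.0439 0.3522] jaw 16.4 d mm [   1.4    6.6 -212.8] F [-0.01 -0.1   0.29] w 0.0523 q6 -0.41 Rx [-0.012 -0.007 -1.   ]
turn -0.1 y,z after turn [   1.4    7.1 -212.8]
[0.52535157 0.05092649] 395
```

View pics/5.png

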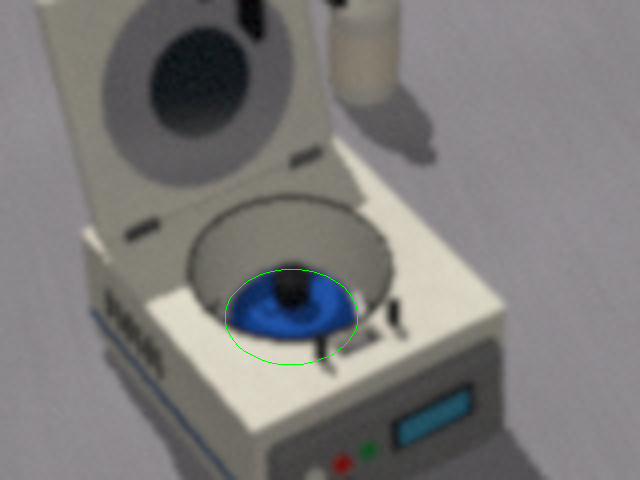

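The cover sits in the bowl inside the predicted seated outline, with its knob at (292,285) on the ellipse axis. Next I'm closing the fingers and going over the lid to the space behind it.

Call:
send_rows(increments=[-0.01, 0, 0, 0, 0, 0, 0, -0.012, 0, 0, 0, 0, -0.022, 0, 0, 0, 0, -0.025, 0, 0, 0, 0, -0.025, 0, 0, 0, 0, -0.025, 0, 0, 0, 0, -0.025, 0, 0, 0, 0, -0.025, 0, 0, 0, 0, -0.018, 0, 0, 0, 0, -0.01, 0, 0, 0, 0, -0.005, 0, 0, 0, 0, 0, 0, 0, 0, 0, 0, 0, 0], force=20)

```text
time: 16.02
position: [0.4599, 0.2383, 0.3522]
eef_rot: [-1.685, 1.534, -2.969]
contact_force: [-0.0, 0.0, -0.2]
gripper_width: 0.0005
```

```bash
python3 - <<'E'
from fit import *
S=bot.get_image("side");T=bot.get_image("top");goto([.459,.243,.289],16.5)
for p,k in((T,"top"),(S,"side")):
  r=bot.recognise("lid_edge",p);print(k,r)
  e=[np.cos(np.radians(106.5)),np.sin(np.radians(106.5))];c=np.array([.519,.042])+.165*np.array(e)
  print(proj(p,[[*c,.285]]))
s=S["color"][60:240,200:360,::-1];t=T["color"][150:330,150:340,::-1]
cv2.imwrite("pics/6.png",cv2.resize(np.hstack([t,s]),None,fx=2.2,fy=2.2,interpolation=cv2.INTER_CUBIC))
E
```

```text
t 16.12 pos [0.46   0.2383 0.3523] jaw 16.4 d mm [63.2  2.7 -4.5] F [0.4  0.1  0.14] w 0.0005 q6 -0.03 Rx [-0.036 -0.006 -0.999]
turn -0.1 y,z after turn [63.2  2.7 -4.5]
top [{'at': [234.0, 236.0], 'conf': 0.86}]
[[212.81897158 235.05938375]]
side [{'at': [276.6, 165.7], 'conf': 0.62}]
[[268.27111766 138.68105194]]
```

View pics/6.png

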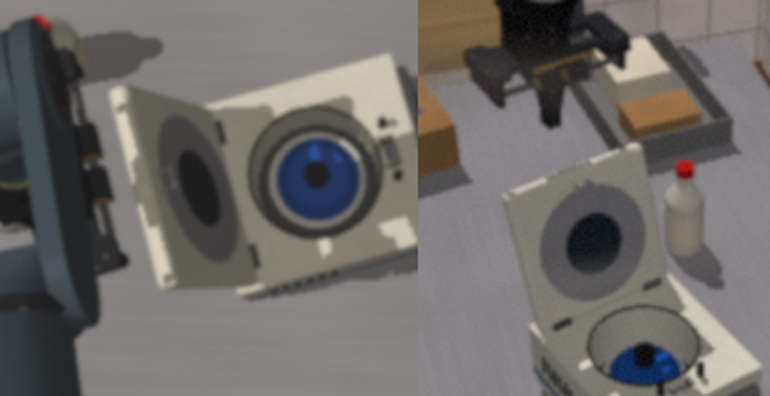

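The top view shows the cover concentric in the rotor, and the lid's outer rim mid at about (213.6,235.5) against a predicted (212.8,235). The hand is behind the lid and clear of it. I'm descending behind it.

Call:
send_rows(increments=[0.008, 0, 0, 0, 0, 0.015, 0, 0, 0, 0, 0.015, 0, 0, 0, 0, 0.013, 0, 0, 0, 0, 0.006, 0, 0, 0, 0, 0, 0, 0, 0, 0])

```text
time: 16.98
position: [0.458, 0.237, 0.2921]
eef_rot: [-1.684, 1.534, -2.97]
contact_force: [0.4, 0.1, 0.7]
gripper_width: 0.0003
```

```bash
python3 -c "
from h import *
goto([.467,.215,.289],16.5)"
```

```text
t 16.98 pos [0.458  0.237  0.2921] jaw 16.3 d mm [ 2.9  2.6 23.7] F [0.39 0.09 0.74] w 0.0003 q6 -0.03 Rx [-0.037 -0.006 -0.999]
turn -0.2 y,z after turn [ 2.9  2.5 23.7]
```

Call:
send_rows(increments=[0, 0.001, 0.006, 0, 0, 0, 0, 0.006, 0, 0, 0, 0, 0.006, 0, 0, 0, 0, 0.006, 0, 0, 0, 0, 0.006, 0, 0, 0, 0, 0.006, 0, 0])

```text
time: 17.73
position: [0.4709, 0.2015, 0.294]
eef_rot: [-1.752, 1.538, -3.038]
contact_force: [0.3, 1.2, 0.1]
gripper_width: 0.001
```

```bash
python3 -c "
from h import *
goto([.49,.136,.29],16.5)"
```

```text
t 17.73 pos [0.4709 0.2015 0.294 ] jaw 16.3 d mm [ 3.6  0.1 68.3] F [0.28 1.2  0.07] w 0.001 q6 -0.1 Rx [-0.032 -0.003 -0.999]
turn -0.2 y,z after turn [ 3.6 -0.2 68.3]
```

Call:
send_rows(increments=[0, 0, 0.008, 0, 0, 0, 0, 0.008, 0, 0, 0, 0, 0.008, 0, 0, 0, 0, 0.008, 0, 0, 0, 0, 0.008, 0, 0])

```text
time: 18.35
position: [0.4829, 0.1601, 0.2936]
eef_rot: [-1.73, 1.538, -3.016]
contact_force: [-0.4, 0.4, 0.9]
gripper_width: 0.001
```

```bash
python3 - <<'E'
from h import *
goto([.49,.136,.29],16.5)
S=bot.get_image("side")
cv2.imwrite("pics/7.png",cv2.resize(S["color"][60:240,200:360,::-1],None,fx=3,fy=3,interpolation=cv2.INTER_CUBIC))
E
```

```text
t 18.35 pos [0.4829 0.1601 0.2936] jaw 16.3 d mm [ 3.5  0.2 25.2] F [-0.36  0.41  0.88] w 0.001 q6 -0.18 Rx [-0.032 -0.004 -0.999]
turn -0.2 y,z after turn [ 3.5  0.1 25.2]
```

View pics/7.png

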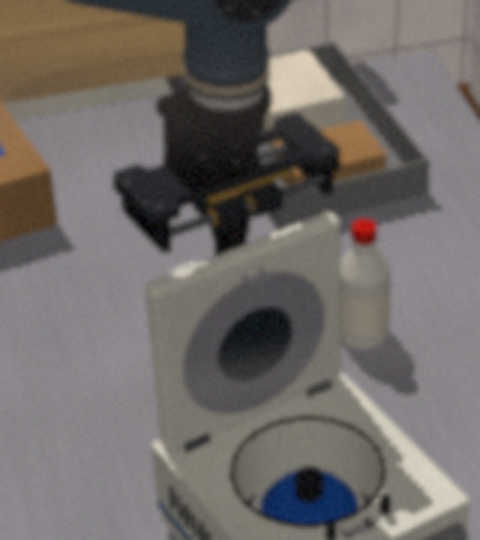

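The side view shows the finger behind the lid's top rim (at about (277,140) full-frame) and the lid near upright. I'm pushing it past upright, then retracting.

Call:
send_rows(increments=[0, 0, 0.008, 0, 0, 0, 0, 0.008, 0, 0, 0, 0, 0.008, 0, 0, 0, 0, 0.008, 0, 0, 0, 0, 0.006, 0, 0, 0, 0, -0.015, 0, 0, 0, 0, -0.03, 0, 0, 0, 0, -0.03, 0, 0, 0, 0, 0, 0, 0])

```text
time: 19.52
position: [0.4721, 0.1954, 0.2932]
eef_rot: [-1.706, 1.537, -2.994]
contact_force: [-0.3, -0.2, -0.8]
gripper_width: 0.0006
```

```bash
python3 - <<'E'
from h import *
goto([.49,.136,.29],16.5)
S=bot.get_image("side")
cv2.imwrite("pics/8.png",cv2.resize(S["color"][60:240,200:360,::-1],None,fx=2,fy=2,interpolation=cv2.INTER_CUBIC))
E
```

```text
t 19.52 pos [0.4721 0.1954 0.2932] jaw 16.2 d mm [ 2.9  0.7 62. ] F [-0.35 -0.25 -0.78] w 0.0006 q6 -0.11 Rx [-0.034 -0.005 -0.999]
turn -0.3 y,z after turn [ 2.9  0.4 62. ]
```

View pics/8.png

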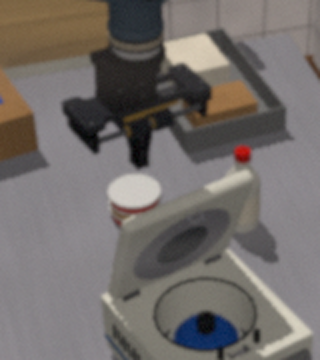

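The lid is swinging down on its own (rim at about (294,150)), and the hand is clear behind it. I'm rising, waiting for it to come to rest, then crossing over.

Call:
send_rows(increments=[-0.01, 0, 0, 0, 0, -0.02, 0, 0, 0, 0, -0.02, 0, 0, 0, 0, -0.01, 0, 0, 0, 0, 0, 0, 0, 0, 0, 0, 0, 0, 0, 0, 0, 0, 0, 0, 0, 0, 0, 0, 0, 0, 0, 0, 0, 0, 0, 0, 0, 0, 0, 0, 0, 0, 0, 0, 0, 0, 0, 0, 0, 0, 0, 0, 0, 0, 0, 0, 0, 0, 0, 0, 0, 0, 0, 0, 0])

```text
time: 21.45
position: [0.4745, 0.192, 0.3546]
eef_rot: [-1.651, 1.533, -2.944]
contact_force: [0.2, -1.1, 0.0]
gripper_width: 0.0002
```

Call:
send_rows(increments=[0, 0, 0.012, 0, 0, 0, 0, 0.025, 0, 0, 0, 0, 0.028, 0, 0, 0, 0, 0.028, 0, 0, 0, 0, 0.028, 0, 0, 0, 0, 0.028, 0, 0, 0, 0, 0.028, 0, 0, 0, 0, 0.025, 0, 0, 0, 0, 0.02, 0, 0, 0, 0, 0.008, 0, 0, 0, 0, 0, 0, 0, 0, 0, 0, 0, 0])

```text
time: 22.95
position: [0.5401, -0.0421, 0.3541]
eef_rot: [-1.6, 1.534, -2.895]
contact_force: [-0.3, 0.2, 0.6]
gripper_width: 0.0003
```

```bash
python3 - <<'E'
from h import *
goto([.544,-.042,.19],16.5)
S=bot.get_image("side")
print(proj(S,[[.544,-.042,.158]]),bot.recognise("lid_edge",S)[:2])
cv2.imwrite("pics/9.png",cv2.resize(S["color"][90:290,220:400,::-1],None,fx=3,fy=3,interpolation=cv2.INTER_CUBIC))
E
```

```text
t 22.95 pos [ 0.5401 -0.0421  0.3541] jaw 15.8 d mm [163.9   9.9   1.2] F [-0.31  0.23  0.6 ] w 0.0003 q6 -0.55 Rx [-0.036 -0.009 -0.999]
turn -0.7 y,z after turn [163.9   9.9   1.3]
[[318.91414979 224.58532318]] [{'at': [301.4, 209.3], 'conf': 0.95}]
```

View pics/9.png

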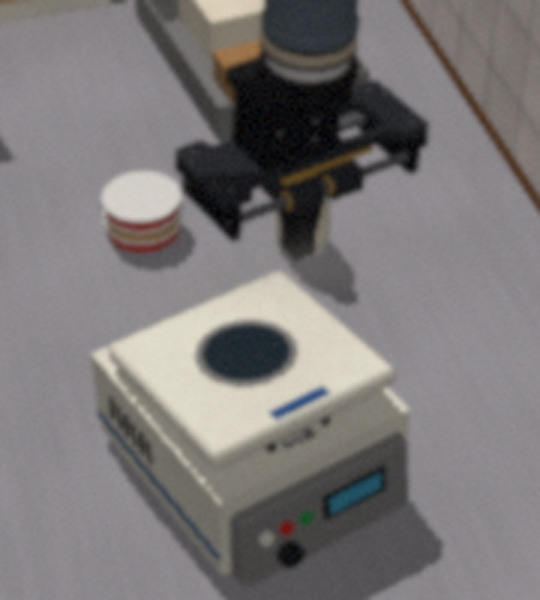

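The lid is ajar with its blue strip at (320,224), against a predicted (319,225.6). I'm lowering the hand over the strip.

Call:
send_rows(increments=[0.015, 0.002, 0, 0, 0, 0.025, 0.003, 0, 0, 0, 0.03, 0.003, 0, 0, 0, 0.03, 0.002, 0, 0, 0, 0.03, 0, 0, 0, 0, 0.018, 0, 0, 0, 0, 0.008, 0, 0, 0, 0, 0, 0, 0, 0, 0, 0, 0, 0, 0, 0])

```text
time: 24.18
position: [0.5424, -0.0359, 0.1887]
eef_rot: [-1.653, 1.531, -2.941]
contact_force: [-0.4, 0.1, -0.6]
gripper_width: 0.0006
```

```bash
python3 - <<'E'
from h import *
goto([.544,-.042,.172],16.5)
E
```

```text
t 24.18 pos [ 0.5424 -0.0359  0.1887] jaw 16.2 d mm [16.6  0.5  6.4] F [-0.37  0.08 -0.6 ] w 0.0006 q6 -0.53 Rx [-0.039 -0.008 -0.999]
turn -0.3 y,z after turn [16.6  0.4  6.4]
```

Call:
send_rows(increments=[0.003, 0, 0.003, 0, 0, 0.004, 0, 0.003, 0, 0, 0.004, 0, 0, 0, 0, 0.002, 0, 0, 0, 0, 0.002, 0, 0, 0, 0, 0, 0, 0, 0, 0])

```text
time: 24.92
position: [0.5448, -0.0426, 0.1744]
eef_rot: [-1.6, 1.535, -2.888]
contact_force: [-0.1, -0.4, -1.0]
gripper_width: 0.0005
```

```bash
python3 - <<'E'
from h import *
goto([.544,-.042,.172],16.5)
E
```

```text
t 24.93 pos [ 0.5448 -0.0426  0.1744] jaw 16.2 d mm [ 2.5 -0.5 -0.8] F [-0.13 -0.41 -1.01] w 0.0005 q6 -0.54 Rx [-0.035 -0.009 -0.999]
turn -0.3 y,z after turn [ 2.5 -0.5 -0.8]
```

Call:
send_rows(increments=[0.0015, 0, 0, 0, 0, 0.0015, 0, 0, 0, 0, 0.0015, 0, 0, 0, 0, 0.0015, 0, 0, 0, 0])

```text
time: 25.42
position: [0.5451, -0.0429, 0.1722]
eef_rot: [-1.539, 1.537, -2.826]
contact_force: [-2.3, 0.4, 8.7]
gripper_width: 0.0003
```

Call:
send_rows(increments=[0.0015, 0, 0, 0, 0, 0.0015, 0, 0, 0, 0])

```text
time: 25.68
position: [0.5451, -0.0429, 0.1719]
eef_rot: [-1.501, 1.538, -2.787]
contact_force: [-2.7, 0.4, 8.2]
gripper_width: 0.0005
```

Call:
send_rows(increments=[0.0015, 0, 0, 0, 0, 0.0015, 0, 0, 0, 0])

```text
time: 25.92
position: [0.5451, -0.043, 0.1717]
eef_rot: [-1.461, 1.538, -2.748]
contact_force: [-2.9, 0.8, 8.7]
gripper_width: 0.0005
```

Call:
send_rows(increments=[0.0018, 0, 0, 0, 0, 0.0018, 0, 0, 0, 0, 0.0018, 0, 0, 0, 0])

```text
time: 26.3
position: [0.5451, -0.0431, 0.1706]
eef_rot: [-1.386, 1.54, -2.672]
contact_force: [-2.7, 0.1, 9.0]
gripper_width: 0.0005
```

Call:
send_rows(increments=[0.002, 0, 0, 0, 0, 0.002, 0, 0, 0, 0, 0.002, 0, 0, 0, 0])

```text
time: 26.68
position: [0.5451, -0.0434, 0.169]
eef_rot: [-1.299, 1.541, -2.584]
contact_force: [-1.8, 0.9, 9.1]
gripper_width: 0.0008
```

Call:
send_rows(increments=[0.002, 0, 0, 0, 0, 0.002, 0, 0, 0, 0, 0.002, 0, 0, 0, 0, 0.002, 0, 0, 0, 0])

```text
time: 27.18
position: [0.5452, -0.0436, 0.1674]
eef_rot: [-1.177, 1.542, -2.461]
contact_force: [-3.0, 0.6, 11.2]
gripper_width: 0.0006
```

Call:
send_rows(increments=[0.0022, 0, 0, 0, 0, 0.0022, 0, 0, 0, 0, 0.0022, 0, 0, 0, 0, 0.0022, 0, 0, 0, 0])

```text
time: 27.68
position: [0.5452, -0.0438, 0.1659]
eef_rot: [-1.033, 1.543, -2.316]
contact_force: [-3.8, 1.1, 11.4]
gripper_width: 0.0007
```

Call:
send_rows(increments=[0.0022, 0, 0, 0, 0, 0.0022, 0, 0, 0, 0, 0.0022, 0, 0, 0, 0, 0.0022, 0, 0, 0, 0])

```text
time: 28.18
position: [0.5452, -0.044, 0.1646]
eef_rot: [-0.887, 1.543, -2.169]
contact_force: [-3.4, 0.8, 11.4]
gripper_width: 0.0002
```

Call:
send_rows(increments=[0.0024, 0, 0, 0, 0, 0.0024, 0, 0, 0, 0, 0.0024, 0, 0, 0, 0, 0.0024, 0, 0, 0, 0])

```text
time: 28.68
position: [0.5453, -0.0442, 0.1629]
eef_rot: [-0.731, 1.543, -2.012]
contact_force: [-4.4, 1.1, 11.2]
gripper_width: 0.0005
```

Call:
send_rows(increments=[0.0024, 0, 0, 0, 0, 0.0024, 0, 0, 0, 0, 0.0024, 0, 0, 0, 0, 0.0024, 0, 0, 0, 0])

```text
time: 29.18
position: [0.5453, -0.0445, 0.1603]
eef_rot: [-0.593, 1.542, -1.873]
contact_force: [-2.3, 0.7, 11.1]
gripper_width: 0.0006
```

Call:
send_rows(increments=[0.0024, 0, 0, 0, 0, 0.0024, 0, 0, 0, 0])

```text
time: 29.42
position: [0.5454, -0.0447, 0.1589]
eef_rot: [-0.532, 1.541, -1.811]
contact_force: [-3.4, 0.2, 9.1]
gripper_width: 0.0004
```

Call:
send_rows(increments=[0.0023, 0, 0, 0, 0, 0.0023, 0, 0, 0, 0])

```text
time: 29.68
position: [0.5455, -0.0449, 0.1573]
eef_rot: [-0.478, 1.541, -1.757]
contact_force: [-3.1, 0.4, 12.7]
gripper_width: 0.0004
```

Call:
send_rows(increments=[0.0023, 0, 0, 0, 0, 0.0023, 0, 0, 0, 0])

```text
time: 29.92
position: [0.5455, -0.045, 0.1563]
eef_rot: [-0.428, 1.54, -1.707]
contact_force: [-3.1, 1.6, 12.0]
gripper_width: 0.0004
```

Call:
send_rows(increments=[0.0023, 0, 0, 0, 0, 0.0023, 0, 0, 0, 0])

```text
time: 30.18
position: [0.5455, -0.045, 0.1559]
eef_rot: [-0.379, 1.539, -1.658]
contact_force: [-4.0, 0.6, 15.7]
gripper_width: 0.0002
```

Call:
send_rows(increments=[0.0025, 0, 0, 0, 0, 0.0025, 0, 0, 0, 0])

```text
time: 30.42
position: [0.5455, -0.0451, 0.1559]
eef_rot: [-0.323, 1.538, -1.601]
contact_force: [-4.7, 0.3, 16.1]
gripper_width: 0.0006
```

Call:
send_rows(increments=[0.0026, 0, 0, 0, 0, 0.0026, 0, 0, 0, 0])

```text
time: 30.68
position: [0.5454, -0.045, 0.1559]
eef_rot: [-0.268, 1.537, -1.545]
contact_force: [-4.4, 1.7, 15.2]
gripper_width: 0.0002
```

Call:
send_rows(increments=[0, 0, 0, 0, 0, 0, 0, 0, 0, 0, 0.0003, 0, 0, 0, 0])

```text
time: 31.05
position: [0.5456, -0.0448, 0.1583]
eef_rot: [-0.199, 1.537, -1.476]
contact_force: [-0.1, -0.1, -0.7]
gripper_width: 0.0005
```

Force fell to zero just 2 mm up, with no push from the lifters, so the lid is probably latched. I'm retracting and checking.

Call:
send_rows(increments=[-0.004, 0, 0, 0, 0, -0.01, 0, 0, 0, 0, -0.02, 0, 0, 0, 0, -0.025, 0, 0, 0, 0, -0.025, 0, 0, 0, 0, -0.025, 0, 0, 0, 0, -0.02, 0, 0, 0, 0, -0.01, 0, 0, 0, 0, 0, 0, 0, 0, 0, 0, 0, 0, 0, 0])

```text
time: 32.3
position: [0.5447, -0.0398, 0.3029]
eef_rot: [-0.253, 1.538, -1.53]
contact_force: [0.5, 0.3, -0.6]
gripper_width: 0.0007
```

```bash
python3 - <<'E'
from h import *
goto([.544,-.042,.172],16.5)
S=bot.get_image("side")
e=np.array([np.cos(np.radians(106.5)),np.sin(np.radians(106.5))])
for th in(0,.085):
    c=np.array([.521,.041])+e*(.088-.176*np.cos(th)-.022*np.sin(th));print(th,proj(S,[[*c,.143+.176*np.sin(th)]]))
cv2.imwrite("pics/10.png",cv2.resize(S["color"][90:290,220:400,::-1],None,fx=3,fy=3,interpolation=cv2.INTER_CUBIC))
E
```

```text
t 32.3 pos [ 0.5447 -0.0398  0.3029] jaw 16.8 d mm [130.9  -0.2  -2.3] F [ 0.47  0.31 -0.63] w 0.0007 q6 -0.54 Rx [ 0.001 -0.033 -0.999]
turn 0.3 y,z after turn [130.9  -0.3  -2.3]
0 [[319.70927822 228.65415255]]
0.085 [[320.03464354 225.06612885]]
```

The picture limit is reached, so I'll measure the strip's shift numerically between the ajar and current pictures.

```bash
python3 - <<'E'
from h import *
for n in("9","10"):
    im=cv2.imread(f"pics/{n}.png")[370:430,255:345];h=cv2.cvtColor(im,cv2.COLOR_BGR2HSV)
    m=(h[...,0]>100)&(h[...,0]<130)&(h[...,1]>100);q=np.argwhere(m).mean(0)
    print(n,m.sum(),(q[1]+255)/3+220-.33,(q[0]+370)/3+90-.33)
E
```

```text
9 241 319.46944674965425 223.7446887966805
10 266 319.56598997493734 227.9344110275689
```

The strip dropped 4.2 px and has stayed there since release. A change from 0.085 to 0 would be 3.6 px, so the lid is at about -0.015 rad and latched.

```bash
python3 -c "
from h import *
print(bot.job_done())"
```

```text
the job is handed in; nothing more can be done
None
```

The microcentrifuge is ready to spin: the cover is on the rotor and the lid is latched. I handed the job in after about 33 s of robot time; `job_done` gave no verdict.

- **Cover:** I gripped the larger blue cover by its knob and lowered it over the hub. It touched the rotor at the expected height with about 6 N. After I let go, both cameras showed it in the bowl, and in the top view it looked concentric with the rotor.
- **Lid swing:** I pushed the lid from behind with about 1 N at each reading and pulled the hand back. It swung down by itself and came to rest ajar.
- **Latching:** I pressed the blue strip until it stopped moving at a reading of about 16 N. When I eased off, the force fell to zero with no push back from the lifters. About a second later the strip sat 4.2 px lower than when ajar, which puts the lid near -0.015 rad, within the latched range.

**Limits of the checks:**
- The two cameras disagreed by up to about 6 mm on the machine's position and about 3 mm on where to lower the cover. I aimed between them and the cover went onto the hub without resistance.
- I could not view the last picture because the viewing limit was reached, so the latch was checked only by measuring the strip and by the force.
- I did not measure the cover again after the lid closed. I also did not measure the bystanders' positions at the end, though none was approached closely.

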